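Index the microscope slide carousel and clamp it

ROBOT

A 7-joint arm with a two-finger parallel gripper is mounted at the origin on the work surface. World frame = base frame: x ahead of the robot, y to its left, z up, the work surface at z = 0. Lengths are in m, angles in degrees, forces in N, time in s.
With the tool pointing down it reaches from about 0.425 to 0.875 m from the base axis. Payload 4.7 kg.
Tool frame: the origin (TCP) lies midway between the tips of the shut fingers; the grasp point (between the pads) lies 19 mm behind it; z points along the fingers, y is the direction in which the jaws open and shut (so a half turn about z gives the same grasp; the last joint's range is limited). The gripper opens to 87 mm and grips with 3 to 60 N. Pads are 19 mm wide; open, the fingers measure 117 mm over their backs; the gripper's body (75 mm by 190 mm) begins 51 mm behind the grasp point.
Start: joints at [-67.546, 18.392, -4.016, 83.108, 1.295, 78.541, -3.26], TCP at [0.24, 0.604, 0.223] pointing down, gripper open.
Joint ranges: [-163.93, 163.93], [-17.29, 119.83], [-79.2, 71.16], [3.27, 140.29], [-89.18, 269.18], [5.43, 117.66], [-154.24, 154.24]. Speed limits (degrees/s): [147.25, 147.25, 180, 180, 180, 180, 180].

INTERFACE

Orientations are given as [roll, pitch, yaw] about the fixed x, y, z axes, in that order (R = Rz(yaw) Ry(pitch) Rx(roll)).
In Python, from cell import env gives the robot as it stands.
- The arm moves only by the tool apply_moves, never from a script. Its argument "targets" is a list of rows, each a list of 2 entries, a list of its own where there are three numbers: the shift along the world's x, y, z in mm, then the turn, a rotation vector about the world's x, y, z in rad. A call has 1 to 8 rows; each row is the pose to reach, as a shift and turn from the pose commanded when the call began; what a row does not reach only later rows make up. A row lasts 1/10 s, in which the tool goes at most 50 mm and 8.59 degrees, less where a joint would pass 70% of its speed; a pose out of reach is approached as far as the arm can. A call with a gripper value outside its range is refused whole. "hand" is the finger opening in mm, from 0 to 87, set as the call begins (left out, the last holds). The fingers move at their own pace and stop on an object; "squeeze" is the grip in N (left out, the last holds). Time passes only in rows, so rows that repeat a pose let the fingers close. It gives the time, the measured TCP pose, the force and the opening at its end, in the units of the state.
- env.get_obs(): the state, without advancing time (a new reading comes with each control period).
- env.read_camera(name): name is "scene" or "top"; returns a dict with "image" (384x512x3 uint8, red, green, blue), "camera_matrix" (3x3 intrinsics, pixels), "camera_from_world" (4x4, takes a point from world to camera coordinates). Camera axes: x right, y down, z forward; pixel columns grow to the right and rows downward; lengths in m; the calibration is good to about 2 mm. A picture is of the moment at which its call begins. There is no depth.
- env.sign_off(): hands the job in, once; it reports no verdict.
Trained networks look in a picture, given as the dict that the camera call returned (one of the last four; its "shot" number tells which), for a name from the list of things; names that differ only in an ending like _2 or _b are one class to them, and where a whole thing is asked for, a point or a joint stands for the part that bears it (a point fixed in the world has none). Each returns a list of dicts, best first, with "conf" (0 to 1); they miss things now and then, are a little off and sometimes report something else, mostly with a low value. They report only what shows in the picture. A call takes as long as a camera call.
- env.regions_of(picture, target): "region" (384x512 bool, what is visible of it) and "rect" ([left, top, right, bottom] in pixels, round what is visible of it).
The state is a dict: "time_s": time; "qpos": joint angles; "joint_velocities": joint speeds; "effort": joint torques, N m; "tool_pos": TCP position; "tool_rot": TCP orientation; "force": force on the tool from outside, world axes, zero at the start; "wrist_torque": the same for the moment, N m; "grip_width": finger opening in m.
Only numpy, scipy, OpenCV 4.12 (cv2) and the standard library are available. Lean on these libraries where they do the work, as an engineer would, in place of code of your own. Each camera call takes 0.05 s, during which the arm holds its last target. There are 200 camera calls.

TASK

The slide carousel beside the microscope was left standing between two stations. Push it round counter-clockwise (seen from above) until its sprung latch drops into the next notch of the rim, leaving the latch itself untouched, then push the brake clamp's black knob in towards the carousel until the pad is firmly home against the drum, and take your hand away. The latch and brake are delicate: keep every push under 15 newtons, and leave the jar, the loose lens and the slide box where they are.

Things in the scene. Friction and masses are not known exactly. Their poses are not given: they have to be found in the camera images.
- indexer: The whole fixture, fixed on the bench: a cream base plate 130 x 400 x 12 mm. Origin: on the carousel's axis, at bench height; z up. Its +x points to the low black transfer shelf (top at 62 mm, 128 to 208 mm from the axis, 100 mm wide), +y to the spring latch (grey block, 137 to 202 mm from the axis, 62 mm high), -y to the brake clamp.
- carousel_axis (a point): The point where the carousel's axis meets its flat top, 62 mm above the bench. The carousel is a black disc, 240 mm diameter, 18 mm thick, with an aluminium hub (40 mm diameter, 8 mm high), six glass slides lying flat (under 3 mm high), a toothed rim with six notches 60 degrees apart, and three upright push posts.
- carousel (a joint): Turn of the carousel, rad, counter-clockwise positive seen from above. Starts at -0.75 to -0.30, latch riding on the rim. The wanted notch is nominally at 0, but the latch's carrier is hand-set up to 0.15 rad either way, unmeasured: the latch drops anywhere from -0.18 to +0.18. Turning takes 2 to 4 N at a post; past the drop it turns up to 0.04 rad more, then is blocked: +7 N per mm.
- post_a (a point): Middle of the top of one of three alike steel push posts on the carousel: 10 mm diameter, 40 mm high (62 to 102 mm above the bench), 85 mm from the axis, 120 degrees apart. This one is at 90 degrees from the indexer's +x when joint carousel is 0 (near the latch).
- post_b (a point): The like point of the second post: at 210 degrees from the indexer's +x when joint carousel is 0 (the side nearest the robot).
- post_c (a point): The like point of the third post: at 330 degrees from the indexer's +x when joint carousel is 0.
- latch (a joint): Sliding spring latch (steel bar with an 8 mm round nose) that points at the rim from the indexer's +y side, m: about 0.008 while the nose rides on the rim, 0 to 0.001 once it has dropped into a notch. Do not touch it.
- clamp_knob (a point): Middle of the top of the brake clamp's upright round black knob: 20 mm diameter, 35 to 90 mm above the bench, 160 to 180 mm from the axis on the indexer's -y side. It slides level along the indexer's +y, straight towards the axis. Outward of it lies only the 12 mm base plate, then open bench.
- clamp (a joint): Slide of the clamp, m, growing towards the axis: 0 pulled right out, starts between 0 and 0.005; the rubber pad meets the steel drum under the carousel at about 0.018. Sliding takes 4 N and stays where it is left; after the pad meets the drum the force rises by about 5 N per mm.
- jar: Bystander: closed amber jar, 52 mm diameter, 75 mm high; origin under its centre.
- objective: Bystander: loose steel lens (microscope objective), 32 mm diameter, 52 mm high, standing upright; origin under its centre.
- slide_box: Bystander: slide box 62 x 87 x 32 mm with a white lid, lying flat; origin under its centre.

How it is judged:
By the outcome, as a careful person would: the job done as asked, in the order asked, and still so for the second after the job is handed in, with the robot touching nothing.
It also fails if it takes over 67 s, if anything falls off the work surface, if the arm or the gripper's body presses on something with over 40 N, if the wrist force passes 120 N, or if a joint passes its speed limit or range.

## Working session

There is one attempt and no reset: what is moved stays moved. The work goes in short steps, Python scripts to look and compute and a tool call to move; the robot and the scene stay as the last step left them, time stands still between calls to the robot, and variables do not carry over. Pictures are saved under pics/ and viewed, about 8 in all and at most 12, crops included, and the job is handed in when it is done.

Besides the shell and the picture viewer there is one more tool, called as name(argument=value, ...) on one line, values as JSON. apply_moves: Moves the arm, as the interface text tells. Its arguments: {"type":"object","properties":{"targets":{"type":"array","items":{"type":"array"}},"hand":{"type":"number"},"squeeze":{"type":"number"}},"required":["targets"]}

```bash
mkdir -p pics; ls
cat > h.py <<'E'
from cell import env
import cv2, numpy as np
def look(n,f=None):
    p=env.read_camera(n)
    if f: cv2.imwrite('pics/'+f,cv2.cvtColor(p['image'],cv2.COLOR_RGB2BGR))
    return p
def back(p,u,v,z):
    K=p['camera_matrix'];T=p['camera_from_world'];R=T[:3,:3]
    c=-R.T@T[:3,3]; d=R.T@np.linalg.inv(K)@np.array([u,v,1.])
    return c+d*(z-c[2])/d[2]
def proj(p,X):
    X=np.atleast_2d(X); c=X@p['camera_from_world'][:3,:3].T+p['camera_from_world'][:3,3]
    q=c@p['camera_matrix'].T; return q[:,:2]/q[:,2:]
E
python3 - <<'E'
from h import *
for n in('top','scene'):
    p=look(n,n+'0.png'); T=p['camera_from_world'];print(n,(-T[:3,:3].T@T[:3,3]).round(3))
    for t,z in [('indexer',.0),('carousel',.062),('post_a',.09),('latch',.06),('clamp_knob',.09),('jar',.04),('objective',.03),('slide_box',.02)]:
        for r in env.regions_of(p,t)[:4]:
            v,u=np.nonzero(r['region']); print(t,round(r['conf'],2),np.round(r['rect']),back(p,u.mean(),v.mean(),z).round(3)[:2])
o=env.get_obs();print(o)
E
```

```text
pics
top [0.529 0.061 0.79 ]
indexer 0.74 [194. 111. 389. 265.] [ 0.55  -0.014]
indexer 0.25 [234. 150. 350. 268.] [ 0.53  -0.014]
carousel 0.66 [234. 151. 351. 269.] [ 0.53  -0.008]
post_a 0.79 [236. 151. 353. 269.] [ 0.529 -0.005]
latch 0.46 [191. 202. 236. 210.] [0.543 0.162]
clamp_knob 0.88 [346. 208. 385. 225.] [ 0.511 -0.153]
jar 0.87 [192. 247. 221. 274.] [0.432 0.176]
objective 0.47 [357. 143. 372. 158.] [ 0.648 -0.169]
slide_box 0.81 [192. 125. 237. 162.] [0.677 0.158]
scene [1.117 0.328 0.577]
indexer 0.94 [160. 144. 334. 261.] [ 0.538 -0.008]
indexer 0.58 [292. 202. 332. 226.] [0.484 0.147]
carousel 0.67 [188. 151. 298. 227.] [0.553 0.004]
post_a 0.58 [190. 148. 303. 229.] [0.584 0.022]
latch 0.57 [291. 204. 334. 222.] [0.549 0.164]
clamp_knob 0.62 [183. 142. 197. 168.] [ 0.552 -0.143]
jar 0.73 [327. 174. 348. 214.] [0.44  0.178]
objective 0.57 [144. 190. 160. 215.] [ 0.652 -0.165]
objective 0.44 [157. 143. 336. 264.] [0.568 0.008]
slide_box 0.79 [255. 242. 316. 298.] [0.682 0.16 ]
{'time_s': 0.9, 'qpos': array([-67.5469315 ,  18.38987558,  -4.01793097,  83.10721312,
         1.29564418,  78.53960038,  -3.26077276]), 'joint_velocities': array([-0.0680184 ,  0.06220477,  0.04079444, -0.02158386, -0.02902562,
        0.01697029, -0.11710505]), 'effort': array([ 8.44790520e-05, -4.91087615e+01, -4.03109584e-01, -3.12770820e+01,
       -6.38381671e-02,  3.35109851e-02, -1.59658867e-06]), 'tool_pos': array([0.23978161, 0.60419126, 0.22261298]), 'tool_rot': array([1.79991515e+02, 2.72002918e-03, 1.58356813e+02]), 'force': array([ 0.57888996, -0.22815533,  0.5024015 ]), 'wrist_torque': array([ 0.02782434, -0.02070817,  0.02338845]), 'grip_width': 0.08706666933774024}
```

```bash
python3 -c "
import cv2
a=cv2.imread('pics/top0.png')[95:290,175:405];cv2.imwrite('pics/top0c.png',cv2.resize(a,None,fx=3.4,fy=3.0*3.4/3.4*1,interpolation=2) if 0 else cv2.resize(a,None,fx=3,fy=3,interpolation=2))
a=cv2.imread('pics/scene0.png')[125:310,130:360];cv2.imwrite('pics/scene0c.png',cv2.resize(a,None,fx=3,fy=3,interpolation=2))"
```

```text
(no output)
```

View pics/top0c.png

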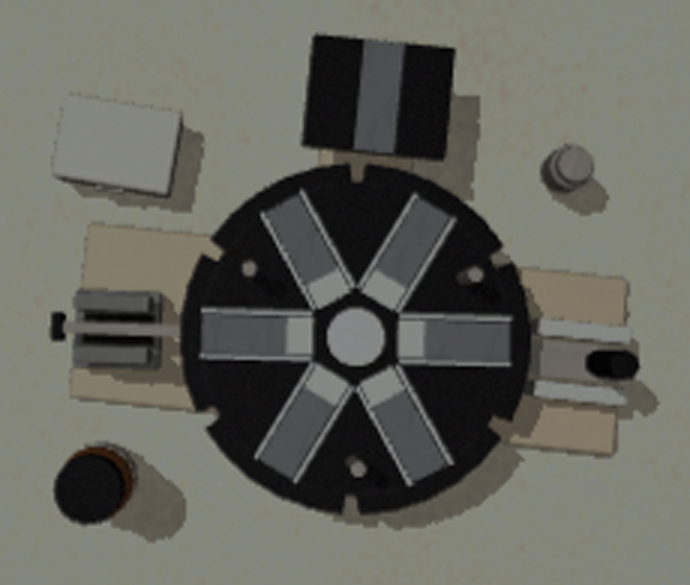

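View pics/scene0c.png

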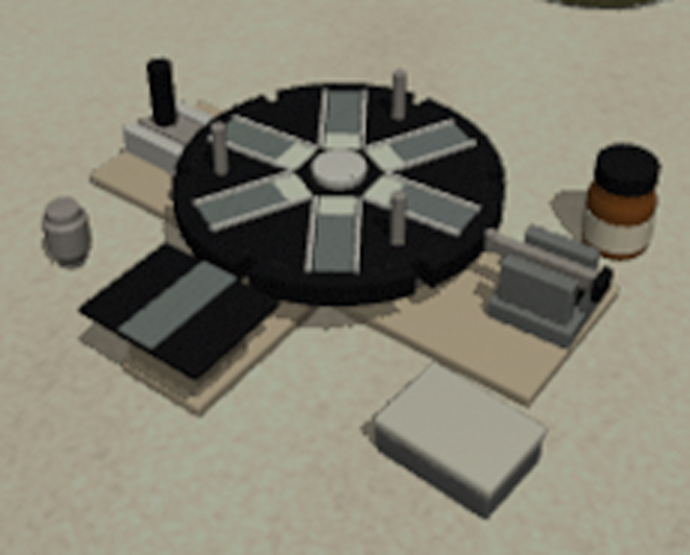

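Top view (crop px, ×3 from (175,95)): hub at (355,337); post tops at (249,268), (474,274) and (358,468); the latch bar is on the left at y≈328, and the knob top is on the right at about (626,365). The jar is lower left, the slide box upper left and the lens upper right. The scene view agrees.

Run:
```python
from h import *
p=look('top')
f=lambda u,v,z: back(p,175+u/3,95+v/3,z)[:2]
c=f(355,337,.070);print('axis',c.round(4))
k=f(626,365,.09);print('knob',k.round(4),np.linalg.norm(k-c))
ang=lambda d:np.degrees(np.arctan2(d[1],d[0]))
yk=ang(c-k)-90
l=[f(*q,.05) for q in((120,330),(180,331))]
sh=[f(*q,.062) for q in((314,35),(454,47),(444,160),(304,147))];s=np.mean(sh,0)-c
print('yaw knob',yk,'shelf',ang(s),np.linalg.norm(s),'edge',ang(sh[0]-sh[3]),ang(sh[1]-sh[2]),'latch bar',ang(f(60,326,.05)-c)-90)
for q in((249,268),(474,274),(358,468)):
    x=f(*q,.102);print('post',x.round(4),np.linalg.norm(x-c),ang(x-c))
for q in((358,172),(215,250),(500,258),(212,416),(496,424),(351,505)):
    x=f(*q,.062);print('notch',np.linalg.norm(x-c),ang(x-c))
```

```text
axis [ 0.5308 -0.008 ]
knob [ 0.5074 -0.1828] 0.1763675000119444
yaw knob -7.632613499212667 shelf -7.963330964031366 0.16737958230167205 edge -6.88786241257588 -7.3046378042718265 latch bar -3.818978767657441
post [0.5774 0.0624] 0.08439199816268998 56.44127152185989
post [ 0.5693 -0.0834] 0.08469713723120957 -62.972090625134356
post [ 0.4467 -0.0039] 0.08418157952629306 177.22347786013145
notch 0.11398915588902551 -3.4337261053051558
notch 0.11250059770218046 56.19156391527163
notch 0.11427868854808797 -63.31018005554936
notch 0.11099070651240987 117.35613812896001
notch 0.11285854930937549 -123.17657123265373
notch 0.11371979642737995 177.01071492880845
```

apply_moves(targets=[[[12, -35, 0], [0, 0, -0.06]], [[25, -70, 0], [0, 0, -0.12]], [[37, -105, 0], [0, 0, -0.18]], [[50, -140, 0], [0, 0, -0.25]], [[62, -175, 0], [0, 0, -0.31]], [[75, -210, 0], [0, 0, -0.37]], [[87, -245, 0], [0, 0, -0.43]], [[100, -280, 0], [0, 0, -0.49]]], hand=0, squeeze=20)

```text
time_s: 1.75
tool_pos: [0.3401, 0.3228, 0.2228]
tool_rot: [180.0, -0.0, 130.2]
force: [0.9, 0.4, -0.5]
grip_width: 0.0311
```

apply_moves(targets=[[[12, -37, 0], [0, 0, -0.06]], [[25, -75, 0], [0, 0, -0.12]], [[37, -112, 0], [0, 0, -0.18]], [[50, -150, 0], [0, 0, -0.25]], [[62, -187, 0], [0, 0, -0.31]], [[75, -225, 0], [0, 0, -0.37]], [[90, -262, 0], [0, 0, -0.43]], [[100, -297, 0], [0, 0, -0.49]]])

```text
time_s: 2.55
tool_pos: [0.4405, 0.0253, 0.223]
tool_rot: [179.9, -0.0, 102.0]
force: [0.2, 0.8, -0.6]
grip_width: 0.0
```

apply_moves(targets=[[[0, 0, -30], [0, 0, 0]], [[0, 0, -60], [0, 0, 0]], [[0, 0, -90], [0, 0, 0]], [[0, 0, -115], [0, 0, 0]], [[0, 0, -130], [0, 0, 0]], [[0, 0, -140], [0, 0, 0]], [[0, 0, -145], [0, 0, 0]], [[0, 0, -145], [0, 0, 0]]])

```text
time_s: 3.35
tool_pos: [0.4398, 0.0272, 0.0775]
tool_rot: [-180.0, 0.0, 102.2]
force: [0.0, -0.1, 0.5]
grip_width: 0.0007
```

Run:
```python
from h import *
a=look('scene')['image'][120:270,150:350,::-1]
b=look('top')['image'][130:280,180:380,::-1]
cv2.imwrite('pics/v1.png',cv2.resize(np.vstack([a,b]),None,fx=2,fy=2,interpolation=2))
print(env.get_obs()['force'])
```

```text
[-1.22441382  0.39839706 -0.41591863]
```

View pics/v1.png

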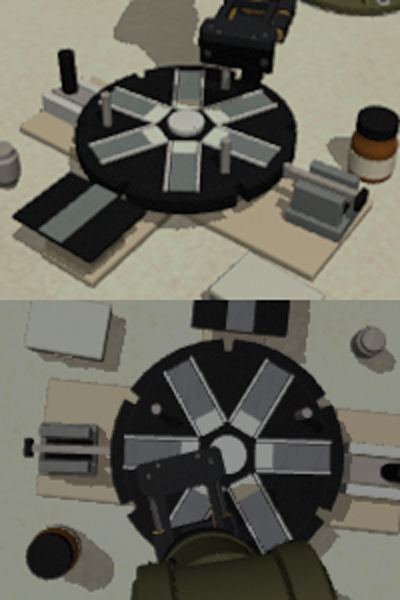

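The fingers are standing at post_b's +y side and clear of everything. Next I approach and start the push gently.

apply_moves(targets=[[[0.6, -3, 0], [0, 0, 0]], [[1.2, -6, 0], [0, 0, 0]], [[1.9, -9, 0], [0, 0, 0]], [[2.5, -12, 0], [0, 0, 0]], [[3, -14, 0], [0, 0, 0]], [[3.1, -16, 0], [0, 0, 0]], [[3.1, -18, 0], [0, 0, 0]], [[3, -20, 0], [0, 0, 0]]])

```text
time_s: 4.25
tool_pos: [0.4428, 0.0093, 0.0776]
tool_rot: [180.0, -0.2, 102.3]
force: [-0.6, 7.6, 0.2]
grip_width: 0.0004
```

```bash
cat >> h.py <<'E'
# carousel angle from posts a/c and the rim notches by matching rendered post tops is overkill: track visible posts
C=np.array([.5308,-.008])
def posts(f=None):
    p=look('top',f); o=[]
    g=cv2.cvtColor(p['image'],cv2.COLOR_RGB2GRAY).astype(float)
    best=[]
    for d in np.arange(-5,45,.5):
        s=0
        for a0,r in ((57,.085),(-63,.085)):
            t=np.radians(a0+d); q=proj(p,[*(C+r*np.array([np.cos(t),np.sin(t)])),.102])[0]
            s+=cv2.getRectSubPix(g.astype(np.float32),(3,3),tuple(map(float,q))).mean()
        for a0 in (-3.3,56.7,-63.3):
            t=np.radians(a0+d); q=proj(p,[*(C+.115*np.array([np.cos(t),np.sin(t)])),.062])[0]
            s+=cv2.getRectSubPix(g.astype(np.float32),(3,3),tuple(map(float,q))).mean()
        best.append((s,d))
    best.sort(reverse=True); return p,best[:4]
E
python3 - <<'E'
from h import *
p,b=posts('t2.png');print(b)
print(env.get_obs()['force'],env.get_obs()['tool_pos'])
E
```

```text
[(np.float32(533.77454), np.float64(1.0)), (np.float32(533.6051), np.float64(1.5)), (np.float32(521.65546), np.float64(2.0)), (np.float32(516.72363), np.float64(0.5))]
[ 0.25610826  5.75648151 -0.26965068] [0.44280698 0.00901749 0.07764894]
```

apply_moves(targets=[[[0, -1.5, 0], [0, 0, 0]], [[0, -3, 0], [0, 0, 0]], [[0, -4.5, 0], [0, 0, 0]], [[0, -6, 0], [0, 0, 0]], [[0.1, -7.5, 0], [0, 0, 0]], [[0.2, -9, 0], [0, 0, 0]], [[0.3, -10.5, 0], [0, 0, 0]], [[0.5, -12, 0], [0, 0, 0]]])

```text
time_s: 5.1
tool_pos: [0.4426, -0.0024, 0.0776]
tool_rot: [-180.0, -0.2, 102.3]
force: [-1.7, 6.6, 1.0]
grip_width: 0.0001
```

Run:
```python
from h import *
p,b=posts('t3.png');print(b)
print(env.get_obs()['force'],env.get_obs()['tool_pos'])
```

```text
[(np.float32(576.08655), np.float64(9.5)), (np.float32(568.097), np.float64(9.0)), (np.float32(556.96466), np.float64(10.0)), (np.float32(552.53784), np.float64(8.5))]
[-1.54636865  5.8474208   1.60441539] [ 0.44270098 -0.00270119  0.07760025]
```

apply_moves(targets=[[[0.1, -0.8, 0], [0, 0, 0]], [[0.2, -1.6, 0], [0, 0, 0]], [[0.3, -2.4, 0], [0, 0, 0]], [[0.4, -3.2, 0], [0, 0, 0]], [[0.5, -4, 0], [0, 0, 0]], [[0.6, -4.7, 0], [0, 0, 0]], [[0.8, -5.3, 0], [0, 0, 0]], [[0.9, -5.9, 0], [0, 0, 0]]])

```text
time_s: 5.95
tool_pos: [0.4434, -0.0081, 0.0775]
tool_rot: [-179.9, -0.2, 102.3]
force: [-2.1, 7.5, 1.6]
grip_width: 0.0005
```

Run:
```python
from h import *
p,b=posts('t4.png');print(b)
print(env.get_obs()['force'],env.get_obs()['tool_pos'])
a=p['image'][170:245,180:300,::-1]
b=cv2.imread('pics/top0.png')[170:245,180:300]
cv2.imwrite('pics/v2.png',cv2.resize(np.vstack([b,a]),None,fx=4,fy=4,interpolation=2))
# latch direction line, candidates
for al in (78,80,82,84,86,88,90):
    t=np.radians(al);print(al,[ (proj(p,[*(C+r*np.array([np.cos(t),np.sin(t)])),.058])[0]-[180,170]).round(1)*4 for r in(.13,.2)])
```

```text
[(np.float32(618.30176), np.float64(13.0)), (np.float32(613.4879), np.float64(12.5)), (np.float32(612.6721), np.float64(13.5)), (np.float32(581.6028), np.float64(12.0))]
[-2.02552825  6.48536822  1.06878508] [ 0.4434057  -0.00828863  0.07749828]
78 [array([204. , 104.4]), array([71.6, 80. ])]
80 [array([202.4, 112.8]), array([69.2, 93.2])]
82 [array([201.2, 121.6]), array([ 67.6, 106.8])]
84 [array([200.4, 130.4]), array([ 66., 120.])]
86 [array([200. , 139.2]), array([ 65.2, 133.6])]
88 [array([199.6, 148. ]), array([ 64.8, 146.8])]
90 [array([199.6, 156.8]), array([ 64.8, 160.4])]
```

View pics/v2.png

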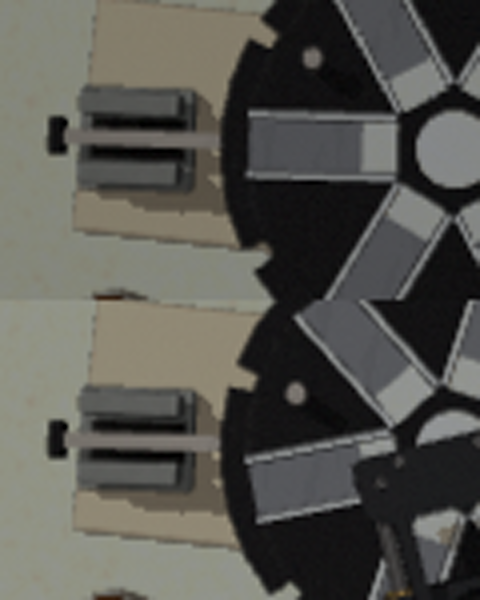

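The latch bar runs from about (70,437) to (215,443) in the crop, i.e. a bearing of about 86.3°. The approaching notch is at about 70°, so roughly 16° of turn remain.

apply_moves(targets=[[[0.3, -1.5, 0], [0, 0, 0]], [[0.6, -3, 0], [0, 0, 0]], [[0.9, -4.5, 0], [0, 0, 0]], [[1.3, -6, 0], [0, 0, 0]], [[1.7, -7.5, 0], [0, 0, 0]], [[2.1, -9, 0], [0, 0, 0]], [[2.5, -10.3, 0], [0, 0, 0]], [[2.9, -11.5, 0], [0, 0, 0]]])

```text
time_s: 6.8
tool_pos: [0.4462, -0.0198, 0.0774]
tool_rot: [-179.9, -0.2, 102.3]
force: [-1.6, 6.5, 1.3]
grip_width: 0.0003
```

Run:
```python
from h import *
p,b=posts('t5.png');print(b)
print(env.get_obs()['force'],env.get_obs()['tool_pos'])
```

```text
[(np.float32(644.21643), np.float64(21.0)), (np.float32(635.5352), np.float64(21.5)), (np.float32(627.2977), np.float64(20.5)), (np.float32(612.8985), np.float64(22.0))]
[-1.2737534   5.71828715  0.42562149] [ 0.44628261 -0.02003847  0.07737808]
```

apply_moves(targets=[[[0.2, -0.7, 0], [0, 0, 0]], [[0.5, -1.4, 0], [0, 0, 0]], [[0.8, -2.1, 0], [0, 0, 0]], [[1, -2.8, 0], [0, 0, 0]], [[1.3, -3.5, 0], [0, 0, 0]], [[1.5, -4.2, 0], [0, 0, 0]], [[1.7, -4.9, 0], [0, 0, 0]], [[2, -5.6, 0], [0, 0, 0]]])

```text
time_s: 7.65
tool_pos: [0.448, -0.0251, 0.0773]
tool_rot: [-179.9, -0.2, 102.3]
force: [-2.4, 7.7, 1.2]
grip_width: 0.0007
```

```bash
cat >> h.py <<'E'
def latch(p):
    g=cv2.cvtColor(p['image'],cv2.COLOR_RGB2GRAY)[198:212,186:199].astype(float)
    w=np.clip(80-g,0,None); return (w.sum(0)@np.arange(186,199))/w.sum(), w.sum()
def rep(f):
    p,b=posts(f); o=env.get_obs()
    print([d for s,d in b[:3]],'latchpx',latch(p),o['force'].round(1),o['tool_pos'].round(4),o['time_s'])
E
python3 - <<'E'
from h import *
for n in ('top0','t3','t5'): print(latch({'image':cv2.imread(f'pics/{n}.png')[...,::-1].copy()}))
rep('t6.png')
E
```

```text
(np.float64(193.93685624720106), np.float64(2233.0))
(np.float64(193.93920536141695), np.float64(2089.0))
(np.float64(193.9613880742913), np.float64(2046.0))
[np.float64(24.5), np.float64(25.0), np.float64(24.0)] latchpx (np.float64(193.9474951830443), np.float64(2076.0)) [-1.4  7.7  0.9] [ 0.4481 -0.0253  0.0773] 7.7
```

apply_moves(targets=[[[0.2, -0.5, 0], [0, 0, 0]], [[0.4, -0.9, 0], [0, 0, 0]], [[0.6, -1.4, 0], [0, 0, 0]], [[0.8, -1.8, 0], [0, 0, 0]], [[0.8, -1.8, 0], [0, 0, 0]]])

```text
time_s: 8.2
tool_pos: [0.4488, -0.0269, 0.0773]
tool_rot: [-179.9, -0.2, 102.3]
force: [-2.3, 7.5, 1.4]
grip_width: 0.0003
```

```bash
python3 -c "from h import *
rep('t7.png')"
```

```text
[np.float64(26.0), np.float64(26.5), np.float64(25.5)] latchpx (np.float64(193.86515224746253), np.float64(2069.0)) [-1.7  6.8  1.4] [ 0.4488 -0.0269  0.0773] 8.25
```

apply_moves(targets=[[[0.2, -0.4, 0], [0, 0, 0]], [[0.4, -0.8, 0], [0, 0, 0]], [[0.6, -1.2, 0], [0, 0, 0]], [[0.7, -1.4, 0], [0, 0, 0]], [[0.7, -1.4, 0], [0, 0, 0]]])

```text
time_s: 8.75
tool_pos: [0.4507, -0.0312, 0.0775]
tool_rot: [180.0, 0.0, 102.2]
force: [1.3, 0.8, -1.7]
grip_width: 0.0006
```

```bash
python3 -c "from h import *
rep('t8.png')"
```

```text
[np.float64(29.5), np.float64(30.0), np.float64(29.0)] latchpx (np.float64(197.09391534391534), np.float64(1512.0)) [ 0.6  1.3 -1.1] [ 0.4507 -0.0312  0.0775] 8.8
```

The force fell to about 1 N and the latch end shifted. I'll check the picture and back off.

apply_moves(targets=[[[-0.5, 2.5, 0], [0, 0, 0]], [[-1, 5, 0], [0, 0, 0]], [[-2, 9, 0], [0, 0, 0]], [[-3, 14, 0], [0, 0, 0]], [[-3, 14, 15], [0, 0, 0]], [[-3, 14, 40], [0, 0, 0]], [[-3, 14, 70], [0, 0, 0]], [[-3, 14, 75], [0, 0, 0]]])

```text
time_s: 9.6
tool_pos: [0.4498, -0.0166, 0.1558]
tool_rot: [179.7, -0.0, 102.2]
force: [0.2, 0.1, 0.0]
grip_width: 0.0004
```

Run:
```python
from h import *
rep('t9.png')
ims=[cv2.imread(f'pics/{n}.png')[165:245,180:300] for n in('t7','t8','t9')]
cv2.imwrite('pics/v3.png',cv2.resize(np.hstack([np.vstack(ims[:2]),np.vstack([ims[2],look('scene')['image'][165:245,230:350,::-1]])]),None,fx=3,fy=3,interpolation=2))
```

```text
[np.float64(29.5), np.float64(30.0), np.float64(29.0)] latchpx (np.float64(197.0912117177097), np.float64(1502.0)) [-0.   0.   0.7] [ 0.4493 -0.0166  0.155 ] 9.65
```

View pics/v3.png

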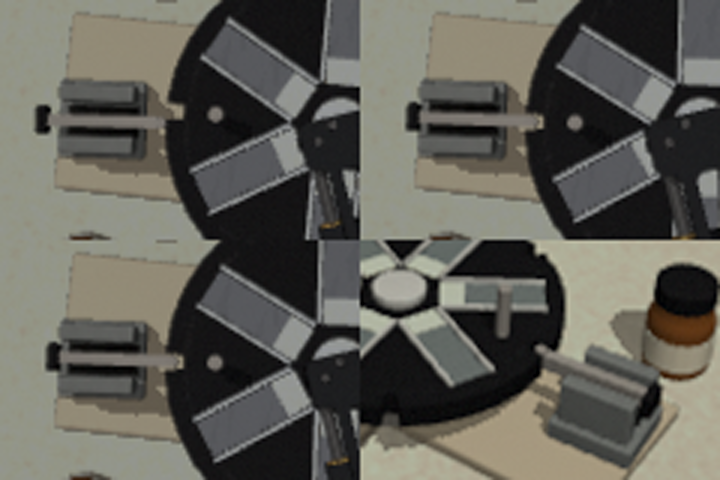

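Confirmed: the bar's outer end has moved about 4 px (8 mm) inward, its nose is in the notch, and it stayed there after the finger backed off. Next is the knob, going over the top.

apply_moves(targets=[[[7, -25, 0], [0, 0, -0.04]], [[14, -50, 0], [0, 0, -0.09]], [[21, -75, 0], [0, 0, -0.13]], [[28, -100, 0], [0, 0, -0.17]], [[35, -125, 0], [0, 0, -0.22]], [[41, -150, 0], [0, 0, -0.26]], [[48, -175, 0], [0, 0, -0.3]], [[54, -198, 0], [0, 0, -0.344]]])

```text
time_s: 10.5
tool_pos: [0.5009, -0.2159, 0.151]
tool_rot: [-179.9, 0.0, 82.4]
force: [-0.2, 0.4, 0.5]
grip_width: 0.0
```

apply_moves(targets=[[[0, 0, 0], [0, 0, 0]], [[0, 0, 0], [0, 0, 0]]])

```text
time_s: 10.7
tool_pos: [0.5006, -0.2148, 0.1511]
tool_rot: [-179.8, 0.0, 82.5]
force: [-0.1, -0.1, 0.3]
grip_width: 0.0004
```

Run:
```python
from h import *
p=look('top','t10.png');s=look('scene')
print(latch(p),env.get_obs()['tool_pos'])
cv2.imwrite('pics/v4.png',cv2.resize(np.vstack([p['image'][120:270,300:500,::-1],s['image'][80:230,120:320,::-1]]),None,fx=2,fy=2,interpolation=2))
```

```text
(np.float64(197.06621287128712), np.float64(1616.0)) [ 0.50110197 -0.21355696  0.15161301]
```

View pics/v4.png

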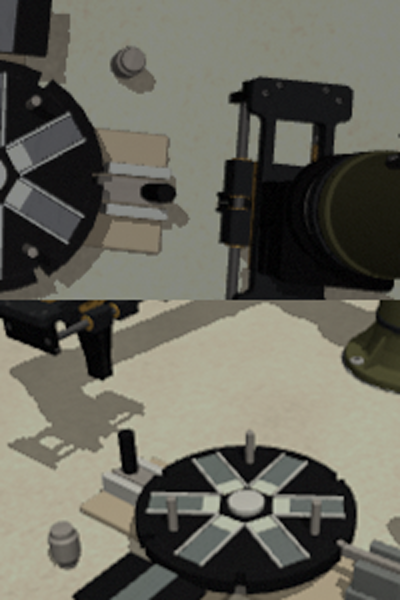

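The fingers are outward of the knob, in line and with a clear gap. I'll go down, approach and push.

apply_moves(targets=[[[0, 0, -20], [0, 0, 0]], [[1, 0, -40], [0, 0, 0]], [[2, 0, -60], [0, 0, 0]], [[2, 0, -75], [0, 0, 0]], [[2, 0, -83], [0, 0, 0]], [[2, 0, -87], [0, 0, 0]], [[2, 0, -87], [0, 0, 0]], [[2, 0, -87], [0, 0, 0]]])

```text
time_s: 11.6
tool_pos: [0.5041, -0.2152, 0.0663]
tool_rot: [179.9, 0.0, 82.5]
force: [-0.2, 0.2, 0.3]
grip_width: 0.0003
```

apply_moves(targets=[[[0.3, 2, 0], [0, 0, 0]], [[0.5, 4, 0], [0, 0, 0]], [[0.8, 6, 0], [0, 0, 0]], [[1, 8, 0], [0, 0, 0]], [[1.3, 10, 0], [0, 0, 0]], [[1.5, 11.5, 0], [0, 0, 0]], [[1.7, 13, 0], [0, 0, 0]], [[1.8, 14, 0], [0, 0, 0]]])

```text
time_s: 12.4
tool_pos: [0.5054, -0.201, 0.0656]
tool_rot: [180.0, 0.0, 82.5]
force: [-0.7, -1.2, 0.1]
grip_width: 0.0004
```

apply_moves(targets=[[[0.1, 1, 0], [0, 0, 0]], [[0.2, 2, 0], [0, 0, 0]], [[0.4, 3, 0], [0, 0, 0]], [[0.5, 4, 0], [0, 0, 0]], [[0.6, 5, 0], [0, 0, 0]], [[0.8, 6, 0], [0, 0, 0]], [[0.9, 7, 0], [0, 0, 0]], [[1, 8, 0], [0, 0, 0]]])

```text
time_s: 13.2
tool_pos: [0.5064, -0.193, 0.0656]
tool_rot: [180.0, 0.0, 82.5]
force: [-0.2, -3.8, -0.6]
grip_width: 0.0004
```

apply_moves(targets=[[[0.1, 0.7, 0], [0, 0, 0]], [[0.2, 1.4, 0], [0, 0, 0]], [[0.3, 2.1, 0], [0, 0, 0]], [[0.4, 2.8, 0], [0, 0, 0]], [[0.4, 3.3, 0], [0, 0, 0]]])

```text
time_s: 13.7
tool_pos: [0.5069, -0.1897, 0.0656]
tool_rot: [180.0, 0.0, 82.5]
force: [-0.5, -3.5, -1.2]
grip_width: 0.0004
```

apply_moves(targets=[[[0.1, 0.5, 0], [0, 0, 0]], [[0.1, 1, 0], [0, 0, 0]], [[0.2, 1.5, 0], [0, 0, 0]], [[0.2, 1.5, 0], [0, 0, 0]]])

```text
time_s: 14.1
tool_pos: [0.5071, -0.1881, 0.0656]
tool_rot: [180.0, -0.0, 82.5]
force: [-0.2, -3.5, -1.5]
grip_width: 0.0002
```

apply_moves(targets=[[[0.1, 0.5, 0], [0, 0, 0]], [[0.1, 1, 0], [0, 0, 0]], [[0.2, 1.4, 0], [0, 0, 0]], [[0.2, 1.4, 0], [0, 0, 0]]])

```text
time_s: 14.5
tool_pos: [0.5072, -0.1873, 0.0656]
tool_rot: [180.0, 0.0, 82.5]
force: [0.1, -4.4, -0.4]
grip_width: 0.0006
```

apply_moves(targets=[[[0.1, 0.4, 0], [0, 0, 0]], [[0.1, 0.8, 0], [0, 0, 0]], [[0.1, 0.8, 0], [0, 0, 0]]])

```text
time_s: 14.8
tool_pos: [0.5072, -0.1871, 0.0656]
tool_rot: [180.0, 0.1, 82.5]
force: [0.2, -5.3, -1.0]
grip_width: 0.0005
```

apply_moves(targets=[[[0.1, 0.5, 0], [0, 0, 0]], [[0.1, 1, 0], [0, 0, 0]], [[0.1, 1, 0], [0, 0, 0]], [[0.1, 1, 0], [0, 0, 0]]])

```text
time_s: 15.2
tool_pos: [0.5072, -0.1868, 0.0657]
tool_rot: [180.0, 0.1, 82.4]
force: [-0.3, -7.2, -1.4]
grip_width: 0.0002
```

apply_moves(targets=[[[0.1, 0.5, 0], [0, 0, 0]], [[0.1, 1, 0], [0, 0, 0]], [[0.1, 1, 0], [0, 0, 0]], [[0.1, 1, 0], [0, 0, 0]]])

```text
time_s: 15.6
tool_pos: [0.5073, -0.1864, 0.0657]
tool_rot: [179.9, 0.2, 82.4]
force: [0.6, -8.3, -1.8]
grip_width: 0.0008
```

```bash
python3 -c "from h import *
rep('t11.png')"
```

```text
[np.float64(29.5), np.float64(30.0), np.float64(29.0)] latchpx (np.float64(197.08836907082522), np.float64(1539.0)) [-0.3 -8.1 -1.8] [ 0.5072 -0.1864  0.0657] 15.65
```

apply_moves(targets=[[[0.1, 0.5, 0], [0, 0, 0]], [[0.1, 1, 0], [0, 0, 0]], [[0.2, 1.5, 0], [0, 0, 0]], [[0.2, 2, 0], [0, 0, 0]], [[0.2, 2, 0], [0, 0, 0]], [[0.2, 2, 0], [0, 0, 0]]])

```text
time_s: 16.25
tool_pos: [0.5073, -0.1858, 0.0657]
tool_rot: [179.9, 0.3, 82.4]
force: [0.7, -11.2, -1.9]
grip_width: 0.0005
```

apply_moves(targets=[[[0, 0.4, 0], [0, 0, 0]], [[0, 0.7, 0], [0, 0, 0]], [[0, 0.7, 0], [0, 0, 0]], [[0, 0.7, 0], [0, 0, 0]]])

```text
time_s: 16.65
tool_pos: [0.5073, -0.1856, 0.0658]
tool_rot: [179.9, 0.3, 82.3]
force: [0.3, -11.8, -2.6]
grip_width: 0.0006
```

apply_moves(targets=[[[-0.4, -3, 0], [0, 0, 0]], [[-0.8, -6, 0], [0, 0, 0]], [[-1.3, -10, 0], [0, 0, 0]], [[-2, -16, 0], [0, 0, 0]], [[-3, -24, 0], [0, 0, 0]], [[-4, -32, 0], [0, 0, 0]], [[-4, -36, 0], [0, 0, 0]], [[-4, -36, 0], [0, 0, 0]]])

```text
time_s: 17.45
tool_pos: [0.5035, -0.2183, 0.0656]
tool_rot: [180.0, 0.0, 82.4]
force: [0.5, 0.4, 0.6]
grip_width: 0.0002
```

apply_moves(targets=[[[0, 0, 20], [0, 0, 0]], [[0, 0, 45], [0, 0, 0]], [[0, 0, 75], [0, 0, 0]], [[0, -10, 100], [0, 0, 0]], [[0, -30, 115], [0, 0, 0]], [[0, -50, 120], [0, 0, 0]], [[0, -60, 120], [0, 0, 0]], [[0, -60, 120], [0, 0, 0]]])

```text
time_s: 18.25
tool_pos: [0.5031, -0.2786, 0.1853]
tool_rot: [-180.0, 0.0, 82.4]
force: [-0.1, -0.0, -1.1]
grip_width: 0.0004
```

Run:
```python
from h import *
rep('t12.png')
s=look('scene','s12.png')
a=cv2.imread('pics/t12.png')[100:290,175:405]; b=s['image'][120:310,130:360,::-1]
cv2.imwrite('pics/v5.png',cv2.resize(np.vstack([a,b]),None,fx=1.57,fy=1.57,interpolation=2))
p=look('top')
for t,z in [('clamp_knob',.09),('jar',.04),('objective',.03),('slide_box',.02)]:
    for r in env.regions_of(p,t)[:1]:
        v,u=np.nonzero(r['region']); print(t,round(r['conf'],2),np.round(r['rect']),back(p,u.mean(),v.mean(),z).round(3)[:2])
```

```text
[np.float64(29.5), np.float64(30.0), np.float64(29.0)] latchpx (np.float64(197.05021173623715), np.float64(1653.0)) [-0.6  0.1  0. ] [ 0.5032 -0.2771  0.1848] 18.3
clamp_knob 0.73 [347. 207. 378. 223.] [ 0.514 -0.143]
jar 0.5 [193. 108. 388. 269.] [ 0.549 -0.01 ]
objective 0.69 [356. 145. 371. 158.] [ 0.647 -0.167]
slide_box 0.88 [192. 124. 235. 160.] [0.677 0.157]
```

View pics/v5.png

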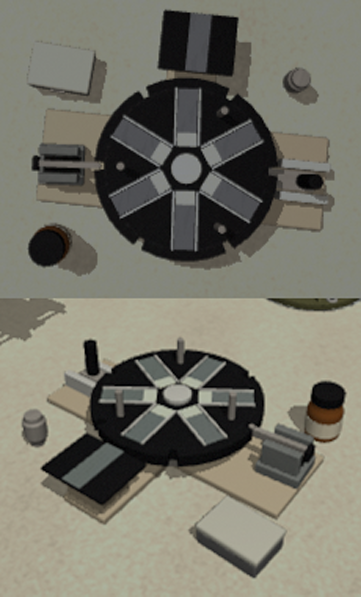

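The latch is in its notch, the knob is in by about 15 mm, the bystanders are unmoved and the hand is clear, so I'm handing in.

```bash
python3 -c "from h import *
print(env.sign_off())"
```

```text
the job is handed in; nothing more can be done
None
```

The carousel is in its next notch and the brake is set. I handed the job in with the hand clear, at about 18 s on the robot's clock (limit 67 s).

- **Carousel:** I pushed post_b about 29.5° counter-clockwise. The push force then fell from about 7 N to about 1 N, and the latch bar moved roughly 8 mm inward. It stayed there after the finger backed off, while the brake was pushed, and in the last picture. The latch itself was not touched.
- **Brake:** I pushed the knob in about 15 mm. Sliding took about 4 N. After the pad met the drum the force rose to 11.8 N over about 1.5 mm, and then I withdrew. The highest force reading on either push was under 13 N, but moves report force only at their end, so a short peak in between would not show.
- **Bystanders:** The networks found the lens and slide box within about 2 mm of where they started. For the jar, the final detection was wrong: it marked the whole fixture at 0.5 confidence. I judged the jar unmoved from the pictures alone, and no part of the robot went near it.

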